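# Hang the glassware drying carrier on its two spring-keeper hooks

## Task

Lift the wide metal drying carrier by its grey grip bar and hang it by its round rod on both hooks of the stand at once: press it gently down (never with more than about 40 N) until the rod has snapped past the spring keepers of both hooks and lies in both hook bottoms. Make sure that both keepers have sprung shut above the rod while you still hold the carrier, then let go and leave it hanging level and still. Do not disturb the glassware near by.

Things in the scene. Friction and masses are not known exactly. Their poses are not given: they have to be found in the camera images.
- carrier: Aluminium drying carrier, loose, 0.3 to 0.55 kg, upright on the bench: tray 44 (x) x 226 (y) mm with five short white pegs, an end plate at each end (y = -111, +111 mm) and between their tops a round steel rod; a grey grip bar stands above the rod's middle. Origin: centre of the tray's underside; z up, y along the rod. The same both ways round.
- carrier_grip (a point): Centre of the grey grip bar: 14 mm thick (x), 92 mm long (y), 20 mm high; 193 mm above the carrier's underside, 48 mm above the rod's axis. It stands on two legs at y = -40 and +40 mm; below it 33 mm are free down to the rod.
- carrier_rod (a point): Middle of the carrier's rod, on its axis: 10 mm diameter, along y, axis 145 mm above the underside, tops of the tray's pegs 110 mm below it; bare from y = -109 to +109 mm but for the grip bar's legs. The carrier swings freely about the rod when it hangs.
- hook_stand: Stand fixed on the bench: steel base 105 x 262 x 10 mm, two posts, a crossbar on them with two upturned hooks at y = -80 and +80 mm, 12 mm wide, open upward. Origin: on the underside, straight below the middle of the hook line (where the axis of the seated rod lies, along y). x points from the hooks to the posts, z up.
- hook_lowest (a point): On the stand, middle of the hook line for the lowest setting of the crossbar, 170 mm above the bench. The crossbar was clamped somewhere 0 to 25 mm higher than this and its height is NOT reported: the axis of the seated rod is 170 to 195 mm above the bench. Feel for it or look. The hooks must come in between rod and tray: bring the rod level over the hook tips from the front, then lower it.
- hook_mouth (a point): On the stand, 34 mm above hook_lowest: middle of the hook mouths at the upper side of the shut keepers, for the lowest setting. The mouth of 30 mm is free from x = -16 to +14 mm. From the seated rod's axis hook tips reach up 40 mm, hook backs 42 mm, hook bottoms down 13 mm; between y = -70 and +70 mm nothing of the crossbar reaches over 6 mm.
- post_left (a point): Top of the stand's post at y = +105 mm (the other is at y = -105 mm): 14 mm diameter, 46 mm behind the hook line, top 233 mm above the bench. The crossbar grips the posts with small clamps and black knobs.
- keeper_left (a joint): Spring keeper of the hook at the stand's y = +80 mm: a flap 28 mm long, hinged at the hook's back, across the mouth. 0 rad: level, shut; grows as it is pressed down (to 1.5). The rod pressed on it from above swings it down, slips past its end at about 1.2 rad and sinks to the rigid hook bottom; the flap then springs back to 0 above the rod.
- keeper_right (a joint): The same keeper of the hook at the stand's y = -80 mm. Each keeper takes about 4 to 6 N downward to pass, more than the carrier's weight gives: when the carrier merely rests on them they stay about 0.15 to 0.35 rad open.
- flask: stoppered conical flask, 66 mm wide, 111 mm high, a bystander; origin under its centre
- beaker: glass beaker, 77 mm wide, 92 mm high, a bystander; origin under its centre
- vial: capped sample vial, 27 mm wide, 59 mm high, a bystander; origin under its centre
- dish: petri dish, 63 mm wide, 15 mm high, a bystander; origin under its centre

How it is judged:
On the way, in this order (a step that is already met when the one before it is completed fails the run):
1. the carrier is lifted clear of the bench in the fingers (height (world z) of carrier above 0.03 m and contact force between the fingers and carrier above 1 N), for 0.2 s.
2. while still held, the rod lies in both hooks with both keepers sprung shut above it (contact force between the fingers and carrier above 1 N and value of joint each of keeper_left, keeper_right below 0.12 rad and contact force between carrier and hook_stand above 0.5 N and horizontal distance between carrier_rod and hook_stand below 0.015 m and angle between the y axis of carrier and the y axis of hook_stand, either way round below 0.06 rad and height (world z) of carrier below 0.058 m), for 0.2 s.
At the end, for the whole second after the job is handed in: The carrier hangs by its rod in both hooks, both keepers shut above it (under 0.12 rad), the rod's middle within 12 mm (horizontally) of the middle of the hook line and parallel to it within 0.05 rad, the carrier upright within 0.2 rad, released and still (under 30 mm/s) (value of joint each of keeper_left, keeper_right below 0.12 rad and contact force between carrier and hook_stand above 1 N and horizontal distance between carrier_rod and hook_stand below 0.012 m and angle between the y axis of carrier and the y axis of hook_stand, either way round below 0.05 rad and angle between carrier's own z axis and vertical below 0.2 rad and height (world z) of carrier between 0.018 and 0.058 m and linear speed of carrier below 0.03 m/s); the robot touches nothing.
It fails at once if the carrier is pressed or knocked against the stand with more than 45 N (contact force between carrier and hook_stand above 45 N).
It fails at once if the flask is disturbed (distance of flask from where it was at the start of the episode above 0.02 m or angle between flask's own z axis and vertical above 0.3 rad).
It fails at once if the beaker is disturbed (distance of beaker from where it was at the start of the episode above 0.02 m or angle between beaker's own z axis and vertical above 0.3 rad).
It fails at once if the vial is disturbed (distance of vial from where it was at the start of the episode above 0.02 m or angle between vial's own z axis and vertical above 0.3 rad).
It fails at once if the dish is disturbed (distance of dish from where it was at the start of the episode above 0.02 m).
It also fails if it takes over 64 s, if anything falls off the work surface, if the arm or the gripper's body presses on something with over 40 N, if the wrist force passes 120 N, or if a joint passes its speed limit or range.

## Robot

A 6-joint arm with a two-finger parallel gripper is mounted at the origin on a cart in front of the work surface, level with it; the furniture and walls round the work are solid. World frame = base frame: x ahead of the robot, y to its left, z up, the work surface at z = 0. Lengths are in m, angles in rad, forces in N, time in s.
With the tool pointing down it reaches from about 0.225 to 0.875 m from the base axis. Payload 3.4 kg.
Tool frame: the origin (TCP) lies midway between the tips of the shut fingers; the grasp point (between the pads) lies 19 mm behind it (manip.grip_point_offset is the distance from the TCP to the grasp point, in m); x points along the fingers, y is the direction in which the jaws open and shut, and the axes are right-handed (so a half turn about x gives the same grasp; the last joint's range is limited). The gripper opens to 85 mm and grips with 20 to 120 N. Pads are 22 mm wide; open, the fingers measure 114 mm over their backs; the gripper's body (76 mm by 85 mm) begins 54 mm behind the grasp point. The pads swing forward as they close: fully open they stand 13 mm farther back than shut.
Start: joints at [-1.418, 0.276, 1.505, -0, 1.361, -0.121], TCP at [0.155, -0.554, 0.231] pointing down, gripper open.
Joint ranges: [-2.89, 2.89], [-0.75, 2.08], [0.22, 2.7], [-1.18, 4.32], [0.11, 2.71], [-2.7, 2.7]. Speed limits (rad/s): [2.57, 2.57, 3.14, 3.14, 3.14, 3.14].

## Interface

Orientations are given as a unit quaternion [w, x, y, z].
In Python, from rig import manip gives the robot as it stands.
- The arm moves only by the shell command python3 -m crank 'ROWS' [FORCE]. ROWS is a JSON object of lists of equal length, an entry for each row: "grip": the opening, from 0 (shut) to 1 (fully open); "slide": the shift along the world's x, y, z in cm, a list of three; "roll": the turn about the world's z in degrees. In form: {"grip": [grip, ...], "slide": [[dx, dy, dz], ...], "roll": [roll, ...]}. A call has 1 to 20 rows; each row is the pose to reach, as a shift and turn from the pose commanded when the call began; what a row does not reach only later rows make up. A row lasts 1/10 s, in which the tool goes at most 50 mm and 8.59 degrees, less where a joint would pass 70% of its speed; a pose out of reach is approached as far as the arm can. A call with a gripper value outside its range is refused whole. The fingers move at their own pace and stop on an object; FORCE is the grip in N (left out, the last holds). Time passes only in rows, so rows that repeat a pose let the fingers close. It gives the time, the measured TCP pose, the force and the opening at its end, in the units of the state.
- manip.get_state(): the state, without advancing time (a new reading comes with each control period).
- manip.get_image(name): name is "side" or "top" or "wrist"; returns a dict with "frame" (400x640x3 uint8, red, green, blue), "K" (3x3 intrinsics, pixels), "R" (3x3) and "t" (3): a world point X has camera coordinates R X + t. Camera axes: x right, y down, z forward; pixel columns grow to the right and rows downward; lengths in m; the calibration is good to about 2 mm. A picture is of the moment at which its call begins. There is no depth.
- manip.sign_off(): hands the job in, once; it reports no verdict.
The state is a dict: "clock": time; "qpos": joint angles; "qd": joint speeds; "effort": joint torques, N m; "position": TCP position; "ee_rot": TCP orientation; "contact_force": force on the tool from outside, world axes, zero at the start; "moment": the same for the moment, N m; "width": finger opening in m.
Only numpy, scipy, OpenCV 4.12 (cv2) and the standard library are available. Lean on these libraries where they do the work, as an engineer would, in place of code of your own. Each camera call takes 0.05 s, during which the arm holds its last target. There are 200 camera calls.

## Working session

There is one attempt and no reset: what is moved stays moved. The work goes in short steps, Python scripts to look and compute and a shell command to move; the robot and the scene stay as the last step left them, time stands still between calls to the robot, and variables do not carry over. Pictures are saved under pics/ and viewed, on a budget of 10 in all, crops included, one or two more only if the job needs it, and the job is handed in when it is done.

```bash
mkdir -p pics; ls; python3 - <<'E'
from rig import manip
import cv2,numpy as np,pickle
d={}
for n in ("top","side"):
    im=manip.get_image(n); d[n]=im
    cv2.imwrite(f"pics/{n}0.png",im["frame"][:,:,::-1]); print(n,im["K"].tolist(),(-im["R"].T@im["t"]).round(3),im["R"].round(3).tolist())
pickle.dump(d,open("im0.pkl","wb"))
print(manip.get_state())
E
```

```text
pics
top [[452.36787365084456, 0.0, 321.1908216913684], [0.0, 452.36787365084456, 190.55273902029367], [0.0, 0.0, 1.0]] [0.405 0.003 1.476] [[0.004, -1.0, -0.019], [-0.996, -0.003, -0.093], [0.093, 0.019, -0.995]]
side [[518.7011622659763, 0.0, 316.1068337691364], [0.0, 518.7011622659763, 199.57804270267252], [0.0, 0.0, 1.0]] [0.612 1.506 0.743] [[-0.998, 0.058, -0.01], [0.03, 0.371, -0.928], [-0.05, -0.927, -0.372]]
{'clock': 0.1, 'qpos': array([-1.41799658e+00,  2.76521466e-01,  1.50601081e+00,  2.11878530e-05,
        1.36067958e+00, -1.21043284e-01]), 'qd': array([ 0.00054828, -0.00130139, -0.00590462,  0.00013167,  0.00089894,
        0.00066043]), 'effort': array([ 1.71119271e-03, -4.17699230e+01, -2.46404493e+01, -2.65147755e-04,
        5.82951237e-03, -9.33542992e-06]), 'position': array([ 0.15540599, -0.55311786,  0.23053036]), 'ee_rot': array([-0.09594179, -0.70048711, -0.09708683,  0.70049064]), 'contact_force': array([0.28753428, 0.40366886, 0.38408833]), 'moment': array([-0.00970049, -0.02496406, -0.02690708]), 'width': 0.08513573332466608}
```

View pics/top0.png

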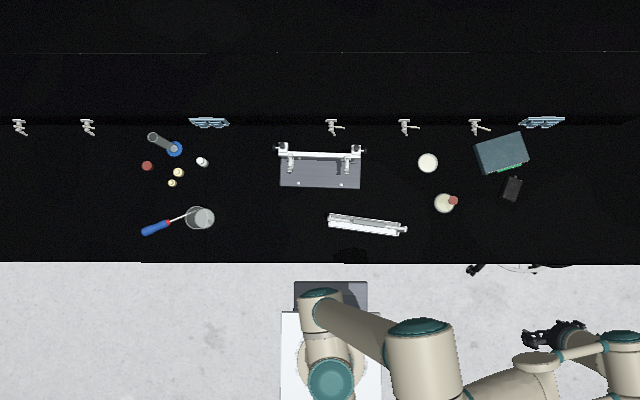

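View pics/side0.png

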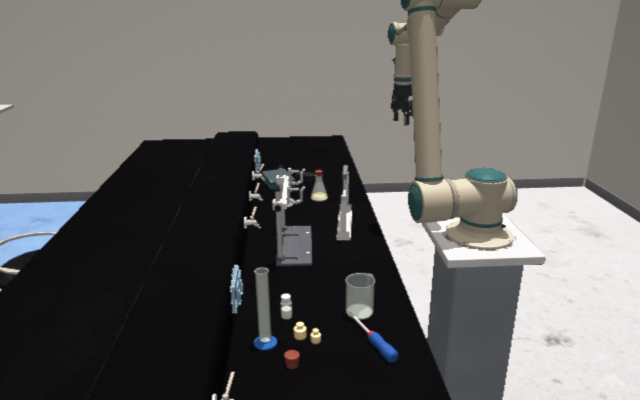

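The top view shows the stand around (320,168), the carrier at (366,224), the flask at (444,203), the dish at (428,163) and the beaker at (200,217). The side view shows the stand near (293,215) and the carrier near (345,205). I'll enlarge both.

```bash
python3 - <<'E'
import cv2,pickle
d=pickle.load(open("im0.pkl","rb"))
a=d["top"]["frame"][130:250,265:425,::-1]
b=d["side"]["frame"][155:275,260:370,::-1]
cv2.imwrite("pics/topc.png",cv2.resize(a,None,fx=5,fy=5,interpolation=cv2.INTER_CUBIC))
cv2.imwrite("pics/sidec.png",cv2.resize(b,None,fx=5,fy=5,interpolation=cv2.INTER_CUBIC))
E
```

```text
(no output)
```

View pics/topc.png

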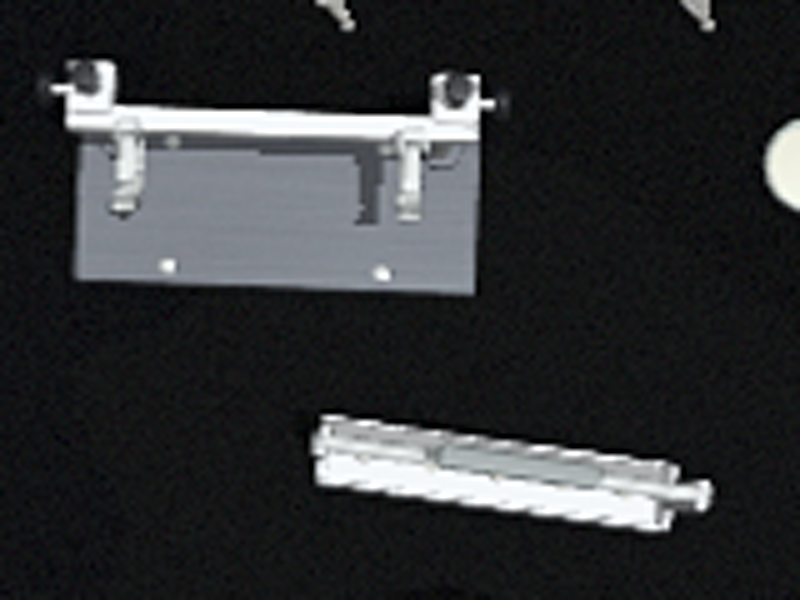

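View pics/sidec.png

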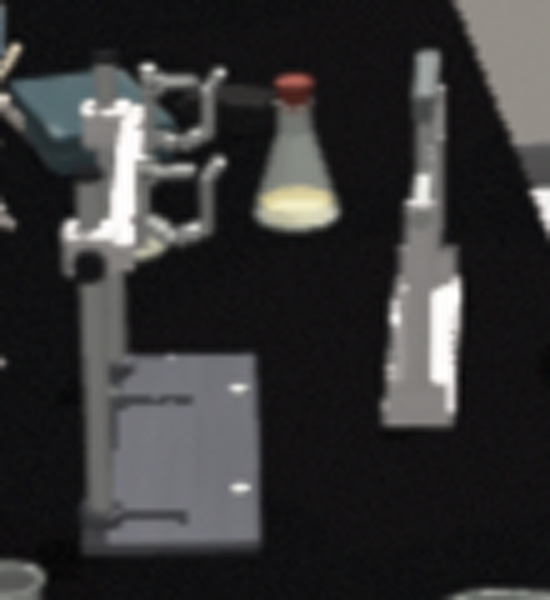

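Crop readings, before undoing the scale of 5 and the offsets:

| View | Feature | Pixels |
|---|---|---|
| Top | Base front corners | (75,280), (475,295) |
| Top | Post tops | (85,72), (458,85) |
| Top | Hook tips | (122,207), (408,215) |
| Top | Grip bar ends | (440,455), (603,475) |
| Side | Hook tips, near and far | (220,158), (222,70) |
| Side | Grip bar, top centre of near end | (428,52) |

```bash
cat > h.py <<'E'
import numpy as np
def ray(im,p):
    d=im["R"].T@np.linalg.solve(im["K"],[p[0],p[1],1]); return -im["R"].T@im["t"],d
def onz(im,p,z):
    c,d=ray(im,p); return c+d*(z-c[2])/d[2]
def tri(a,p,b,q):
    c,d=ray(a,p);e,f=ray(b,q);s=np.linalg.lstsq(np.c_[d,-f],e-c,rcond=None)[0]
    u,v=c+s[0]*d,e+s[1]*f;return (u+v)/2,np.linalg.norm(u-v)
E
python3 - <<'E'
import pickle,numpy as np
from h import *
np.set_printoptions(precision=4,suppress=True)
d=pickle.load(open("im0.pkl","rb"));T,S=d["top"],d["side"]
t=lambda x,y:(265+x/5-.4,130+y/5-.4); s=lambda x,y:(260+x/5-.4,155+y/5-.4)
def seg(n,a,b,z):
    A,B=onz(T,t(*a),z),onz(T,t(*b),z);v=A-B
    print(n,A,B,"mid",(A+B)/2,"len",np.linalg.norm(v),"yaw",np.degrees(np.arctan2(-v[0],v[1])))
seg("base",(75,280),(475,295),.01)
seg("posts",(85,72),(458,85),.233)
seg("tips",(122,207),(408,215),.222)
seg("bar",(440,455),(603,475),.203)
seg("trayfront",(315,485),(670,528),.01)
print("tip near",tri(T,t(122,207),S,s(220,158)));print("tip far",tri(T,t(408,215),S,s(222,70)))
print("bar end",tri(T,t(440,455),S,s(428,54)))
for n,p in dict(flask=(444,203),dish=(428,163),beaker=(200,217)).items(): print(n,onz(T,p,.05))
E
```

```text
base [0.5575 0.1674 0.01  ] [ 0.5483 -0.0934  0.01  ] mid [0.5529 0.037  0.01  ] len 0.26098745908498727 yaw -2.014947221915626
posts [0.6511 0.1384 0.233 ] [ 0.6439 -0.0697  0.233 ] mid [0.6475 0.0344 0.233 ] len 0.20816679929273518 yaw -1.9820405529334204
tips [0.5766 0.1178 0.222 ] [ 0.5723 -0.0422  0.222 ] mid [0.5745 0.0378 0.222 ] len 0.16011322127211258 yaw -1.5091484600952516
bar [ 0.4391 -0.0608  0.203 ] [ 0.4283 -0.1519  0.203 ] mid [ 0.4337 -0.1063  0.203 ] len 0.09181406463900459 yaw -6.771989546535511
trayfront [0.4246 0.0103 0.01  ] [ 0.398  -0.2181  0.01  ] mid [ 0.4113 -0.1039  0.01  ] len 0.229968241261571 yaw -6.6492738044816795
tip near (array([0.5739, 0.1174, 0.2278]), np.float64(0.003685530388728432))
tip far (array([ 0.5684, -0.0418,  0.2278]), np.float64(0.006395381130010431))
bar end (array([ 0.4359, -0.0591,  0.2286]), np.float64(0.005084731012660446))
flask [ 0.4996 -0.3555  0.05  ]
dish [ 0.6265 -0.3077  0.05  ]
beaker [0.4527 0.4142 0.05  ]
```

```bash
python3 - <<'E'
from rig import manip
import numpy as np
from scipy.spatial.transform import Rotation as R
s=manip.get_state();q=s["ee_rot"];M=R.from_quat(np.r_[q[1:],q[0]]).as_matrix();print(M.round(4))
w=np.radians(-6.8)
y=M[:,1];a=np.degrees(np.arctan2(y[1],y[0]));print("tool y heading",a,"need -6.8 mod 180 ->",(-6.8-a+90)%180-90, "q6",s["qpos"][5])
print(manip.grip_point_offset,(np.array([.4337,-.1063,.29])-s["position"])*100)
E
```

```text
[[-2.000e-04  2.704e-01 -9.627e-01]
 [ 1.600e-03 -9.627e-01 -2.704e-01]
 [-1.000e+00 -1.600e-03 -2.000e-04]]
tool y heading -74.3101943449916 need -6.8 mod 180 -> 67.51019434499159 q6 -0.1210432841072766
0.0187 [27.82940085 44.68178573  5.94696386]
```

```bash
python3 -m crank '{"grip":[1,1,1,1,1,1,1,1,1,1,1,1,1,1,1,1],"slide":[[0,0,5],[2,3.2,6],[4,6.4,6],[6,9.6,6],[8,12.8,6],[10,16,6],[12,19.2,6],[14,22.4,6],[16,25.6,6],[18,28.8,6],[20,32,6],[22.5,36,6],[25,40.5,6],[27,43.5,6],[27.8,44.7,6],[27.8,44.7,6]],"roll":[0,5,10,15,20,25,30,35,40,45,50,55,60,65,67.5,67.5]}' 80
python3 - <<'E'
from rig import manip
import cv2,pickle
im=manip.get_image("wrist");pickle.dump(im,open("w1.pkl","wb"));cv2.imwrite("pics/w1.png",im["frame"][:,:,::-1])
s=manip.get_state();print(s["clock"],s["position"],s["qpos"],s["contact_force"]);print((-im["R"].T@im["t"]).round(3),im["R"].round(3))
E
```

```text
clock: 1.7
position: [0.4341, -0.1048, 0.2909]
ee_rot: [0.47, 0.528, 0.471, -0.528]
contact_force: [-0.9, -0.3, -0.2]
width: 0.0854
1.75 [ 0.43341797 -0.10595654  0.29093939] [-3.95516785e-01  4.80759327e-02  1.64261522e+00 -5.16525885e-04
  1.45181765e+00 -2.78241119e-01] [0.13195723 0.93441486 0.49365104]
[ 0.443 -0.02   0.435] [[ 0.993 -0.115 -0.001]
 [-0.109 -0.939  0.327]
 [-0.038 -0.324 -0.945]]
```

View pics/w1.png

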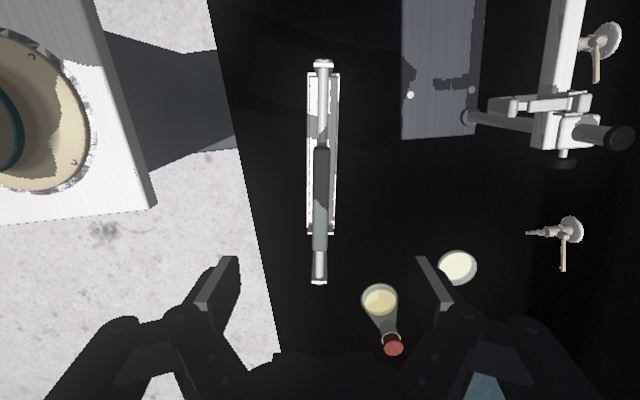

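The wrist view shows the grip bar from (322,148) to (320,250), pointing straight down the jaws' centre line. The fingers clear everything.

```bash
python3 - <<'E'
import pickle;from h import *
im=pickle.load(open("w1.pkl","rb"));A,B=onz(im,(322,147),.203),onz(im,(320,250),.203);v=A-B
print(A,B,(A+B)/2,np.linalg.norm(v),np.degrees(np.arctan2(-v[0],v[1])))
A,B=onz(im,(323.5,64),.15),onz(im,(319,281),.15);v=A-B;print("rod ends",A,B,(A+B)/2,np.linalg.norm(v),np.degrees(np.arctan2(-v[0],v[1])))
E
```

```text
[ 0.43766921 -0.0582914   0.203     ] [ 0.42524232 -0.14886108  0.203     ] [ 0.43145576 -0.10357624  0.203     ] 0.09141824304379864 -7.812655154484162
rod ends [0.44629419 0.00575638 0.15      ] [ 0.41529435 -0.21758003  0.15      ] [ 0.43079427 -0.10591182  0.15      ] 0.225477591282989 -7.902353914833972
```

```bash
python3 -m crank '{"grip":[1,1,1,1,1,0,0,0,0,0,0,0,0,0,0],"slide":[[-0.1,0,-3],[-0.1,0,-7],[-0.1,0,-10.5],[-0.1,0,-11.6],[-0.1,0,-11.6],[-0.1,0,-11.6],[-0.1,0,-11.6],[-0.1,0,-11.6],[-0.1,0,-11.6],[-0.1,0,-11.6],[-0.1,0,-11.6],[-0.1,0,-11.6],[-0.1,0,-11.6],[-0.1,0,-11.6],[-0.1,0,-11.6]],"roll":[-0.7,-0.7,-0.7,-0.7,-0.7,-0.7,-0.7,-0.7,-0.7,-0.7,-0.7,-0.7,-0.7,-0.7,-0.7]}' 90
```

```text
clock: 3.25
position: [0.4326, -0.1067, 0.1761]
ee_rot: [0.467, 0.532, 0.466, -0.532]
contact_force: [-1.0, 0.7, 6.5]
width: 0.0123
```

```bash
python3 -m crank '{"grip":[0,0,0,0,0,0,0,0,0,0,0,0,0,0,0,0,0],"slide":[[0,0,1],[0,0,2.5],[0,0,4.5],[0,0,7],[0,0,9.5],[0,0,11],[0,0,11.5],[1,1.5,11.5],[2.5,4,11.5],[4,6.5,11.5],[5.5,9,11.5],[7,11.5,11.5],[8,13,11.5],[9,14,11.5],[9.2,14.3,11.5],[9.2,14.3,11.5],[9.2,14.3,11.5]],"roll":[0,0,0,0,0,0,0,0.5,1.5,2.5,3.5,4.5,5,5.5,5.5,5.5,5.5]}'
python3 - <<'E'
from rig import manip
import cv2,pickle,numpy as np
d={n:manip.get_image(n) for n in("wrist","side","top")};pickle.dump(d,open("im2.pkl","wb"))
w=d["wrist"]["frame"][:,:,::-1]; s=cv2.resize(d["side"]["frame"][155:275,250:370,::-1],(400,400),interpolation=cv2.INTER_CUBIC)
t=cv2.resize(d["top"]["frame"][130:250,255:385,::-1],(400,369),interpolation=cv2.INTER_CUBIC)
cv2.imwrite("pics/w2.png",w);cv2.imwrite("pics/s2.png",cv2.resize(s,(600,600)))
s=manip.get_state();print(s["clock"],s["position"],s["contact_force"],s["moment"],s["width"])
E
```

```text
clock: 4.95
position: [0.5238, 0.0356, 0.29]
ee_rot: [-0.491, -0.508, -0.491, 0.509]
contact_force: [0.4, 0.5, -4.8]
width: 0.0123
5.1 [0.52402904 0.03563961 0.29043721] [ 0.55432713 -0.84495242 -3.73369933] [0.02041356 0.03370873 0.00750265] 0.012498192642652681
```

View pics/w2.png

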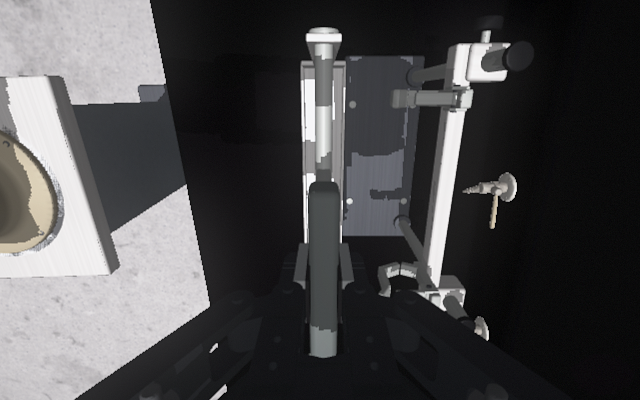

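View pics/s2.png

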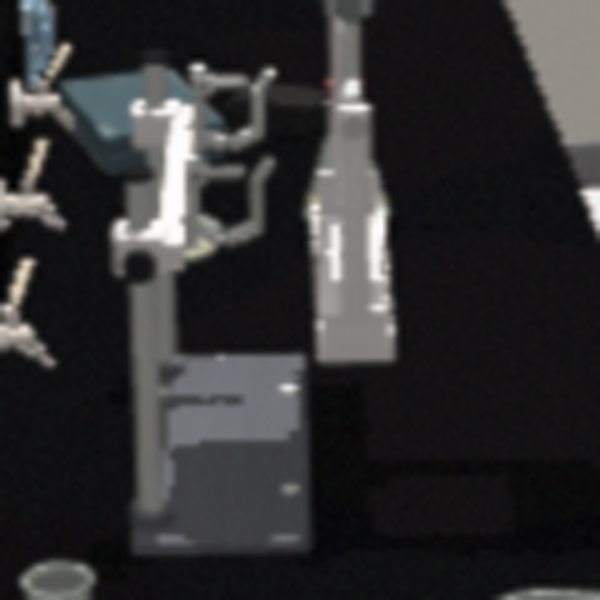

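The wrist view shows the rod along u≈323 and the left hook from its tip at (394,98) to the crossbar at (470,98). The side view shows the near hook's tip at (268,158) and its bottom at (235,242), with the far tip at (268,72). The carrier hangs upright. Next I fit the stand's position and height.

```bash
python3 - <<'E'
import pickle;from h import *
np.set_printoptions(precision=4,suppress=True)
d=pickle.load(open("im2.pkl","rb"));T,S,W=d["top"],d["side"],d["wrist"]
def pr(im,X): c=im["R"]@X+im["t"];p=im["K"]@c;return p[:2]/p[2]
s=lambda x,y:(250+x/5-.4,155+y/5-.4)
tipT=(289,171)
print("tip W+T",tri(W,(394,98),T,tipT),"W+S",tri(W,(394,98),S,s(268,158)),"T+S",tri(T,tipT,S,s(268,158)))
psi=np.radians(-1.9);X=np.array([np.cos(psi),np.sin(psi),0]);Y=np.array([-X[1],X[0],0])
for h in (.170,.18,.188,.195):
  O=np.array([.6015,.0363,h]);
  q=lambda x,y,z:((pr(S,O+X*x+Y*y+np.array([0,0,z]))-[250-.4,155-.4])*5).round(0)
  print(h,"tip",q(-.02,.08,.04),"bottom",q(0,.08,-.013),"keep",q(-.014,.08,.034),"fartip",q(-.02,-.08,.04))
q=lambda x,y,z:((pr(S,np.array([.6015,.0363,0])+X*x+Y*y+np.array([0,0,z]))-[250-.4,155-.4])*5).round(0)
print("post top near/far",q(.046,.105,.233),q(.046,-.105,.233))
# base outline check
for n,p in (("base near-front",(308,552)),("base far-front",(302,355))): print(n,onz(S,s(*p),.005))
# carrier rod in wrist/side/top
print("rod W",onz(W,(323,50),.26),onz(W,(323,175),.26), "pred rod mid", d and None)
E
```

```text
tip W+T (array([0.5765, 0.1176, 0.2162]), np.float64(0.002295905326701928)) W+S (array([0.5731, 0.1171, 0.2274]), np.float64(0.0002230771084841661)) T+S (array([0.5745, 0.1174, 0.2277]), np.float64(0.0025521433559770146))
0.17 tip [249. 187.] bottom [217. 273.] keep [239. 197.] fartip [251.  96.]
0.18 tip [249. 171.] bottom [217. 257.] keep [239. 181.] fartip [250.  81.]
0.188 tip [249. 158.] bottom [216. 244.] keep [239. 168.] fartip [250.  69.]
0.195 tip [249. 146.] bottom [216. 233.] keep [238. 156.] fartip [250.  58.]
post top near/far [131. 167.] [146.  51.]
base near-front [0.5562 0.1778 0.005 ]
base far-front [ 0.5469 -0.0959  0.005 ]
rod W [0.5268 0.1434 0.26  ] [0.5243 0.0748 0.26  ] pred rod mid None
```

```bash
python3 - <<'E'
import pickle;from h import *
d=pickle.load(open("im2.pkl","rb"));S,T,W=d["side"],d["top"],d["wrist"]
def pr(im,X): c=im["R"]@X+im["t"];p=im["K"]@c;return p[:2]/p[2]
psi=np.radians(-2);X=np.array([np.cos(psi),np.sin(psi),0]);Y=np.array([-X[1],X[0],0])
O=np.array([.524,.0356,.116])
for x in(-.022,.022): print("tray near bottom",x,(pr(S,O+X*x+Y*.112)-[249.6,154.6])*5)
print("rod W at y=.1",pr(W,O+Y*.1+[0,0,.145]),pr(W,O+Y*.045+[0,0,.145]))
a=S["frame"][150:215,275:320,::-1];b=T["frame"][145:185,270:360,::-1]
import cv2
a=cv2.resize(a,None,fx=9,fy=9,interpolation=cv2.INTER_CUBIC);b=cv2.resize(b,None,fx=8,fy=8,interpolation=cv2.INTER_CUBIC)[:, :390]
c=np.zeros((585,800,3),np.uint8);c[:a.shape[0],:a.shape[1]]=a;c[:b.shape[0],410:800]=b;cv2.imwrite("pics/c3.png",c)
E
```

```text
tray near bottom -0.022 [390.06262686 354.41966329]
tray near bottom 0.022 [313.83959926 355.81715057]
rod W at y=.1 [324.72151043  65.78159563] [324.70585045 165.97025703]
```

View pics/c3.png

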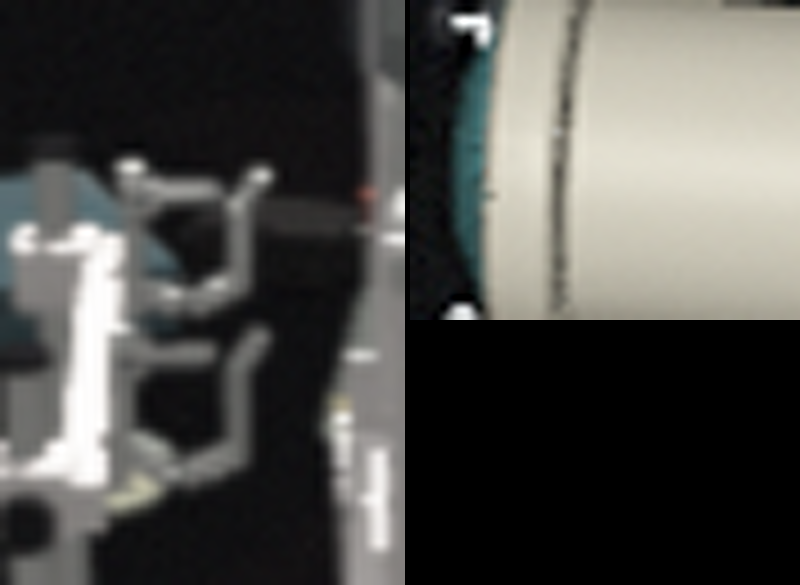

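```bash
python3 - <<'E'
import pickle;from h import *
S=pickle.load(open("im2.pkl","rb"))["side"]
c=lambda x,y:(275+x/9-.44,150+y/9-.44)
for nm,p,y in (("near",(186,400),.117),("far",(188,235),-.044)):
    C,d=ray(S,c(*p));print(nm,C+d*(y-C[1])/d[1])
# keeper near/far level, tip & bottom heights
for nm,p,y in (("tipN",(262,330),.117),("tipF",(262,172),-.044),("keepN",(195,347),.117),("keepF",(195,182),-.044),("botN",(190,487),.117),("botF",(200,312),-.044)):
    C,d=ray(S,c(*p));print(nm,C+d*(y-C[1])/d[1])
E
```

```text
near [0.59654243 0.117      0.20423647]
far [ 0.59255055 -0.044       0.20384361]
tipN [0.57187101 0.117      0.22727289]
tipF [ 0.56615508 -0.044       0.22634418]
keepN [0.59324541 0.117      0.22218129]
keepF [ 0.58962974 -0.044       0.22334517]
botN [0.59599486 0.117      0.17423486]
botF [ 0.58901789 -0.044       0.17496526]
```

```bash
python3 -m crank '{"grip":[0,0,0,0,0,0,0,0,0,0,0,0],"slide":[[1,0.1,0],[2.5,0.1,0],[4.5,0.1,0],[6,0.1,0],[7,0.1,0],[7.4,0.1,0],[7.4,0.1,0],[7.4,0.1,-0.5],[7.4,0.1,-1],[7.4,0.1,-1.5],[7.4,0.1,-2],[7.4,0.1,-2]],"roll":[0.2,0.2,0.2,0.2,0.2,0.2,0.2,0.2,0.2,0.2,0.2,0.2]}'
python3 - <<'E'
from rig import manip
import cv2
a=manip.get_image("side");w=manip.get_image("wrist")["frame"][:,:,::-1]
c=cv2.resize(a["frame"][150:215,260:325,::-1],(400,400),interpolation=cv2.INTER_CUBIC)
cv2.imwrite("pics/c4.png",cv2.hconcat([c,w[:,200:600]]))
s=manip.get_state();print(s["clock"],s["position"],s["contact_force"],s["moment"])
E
```

```text
clock: 6.3
position: [0.5977, 0.0375, 0.2693]
ee_rot: [-0.492, -0.507, -0.493, 0.508]
contact_force: [-0.6, -0.0, -4.3]
width: 0.0124
6.4 [0.59832938 0.03739254 0.27019499] [ 0.00720065 -0.31181623 -4.05278396] [ 0.02804723  0.01134572 -0.00648542]
```

View pics/c4.png

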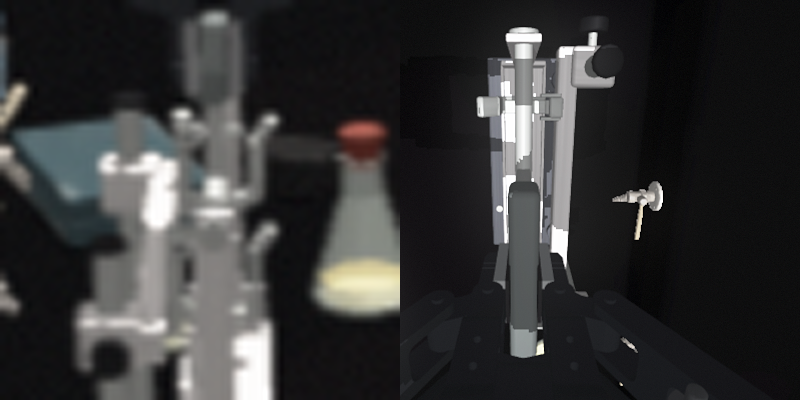

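The side crop shows the rod end plate at u≈217, between hook tip (252) and hook back (190). The wrist crop shows the rod at 524, between tip (487) and back (562). The rod is centred over the mouths, so I'll lower it in small steps.

```bash
python3 -m crank '{"grip":[0,0,0,0,0,0,0],"slide":[[0,0,-0.4],[0,0,-0.8],[0,0,-1.1],[0,0,-1.4],[0,0,-1.7],[0,0,-1.7],[0,0,-1.7]],"roll":[0,0,0,0,0,0,0]}'
```

```text
clock: 7.1
position: [0.5985, 0.0374, 0.2539]
ee_rot: [0.492, 0.508, 0.492, -0.508]
contact_force: [0.1, 0.1, -0.1]
width: 0.0124
```

```bash
python3 -m crank '{"grip":[0,0,0,0,0,0],"slide":[[0,0,-0.2],[0,0,-0.4],[0,0,-0.6],[0,0,-0.8],[0,0,-0.8],[0,0,-0.8]],"roll":[0,0,0,0,0,0]}'
```

```text
clock: 7.7
position: [0.5983, 0.0374, 0.2461]
ee_rot: [0.492, 0.508, 0.492, -0.508]
contact_force: [-2.9, 0.2, 6.6]
width: 0.0124
```

```bash
python3 -m crank '{"grip":[0,0,0,0,0,0,0],"slide":[[0,0,-0.3],[0,0,-0.6],[0,0,-0.9],[0,0,-1.2],[0,0,-1.5],[0,0,-1.5],[0,0,-1.5]],"roll":[0,0,0,0,0,0,0]}'
```

```text
clock: 8.4
position: [0.5966, 0.0375, 0.2287]
ee_rot: [-0.491, -0.507, -0.493, 0.509]
contact_force: [-5.3, -0.2, -0.8]
width: 0.0127
```

```bash
python3 -m crank '{"grip":[0,0,0,0,0,0],"slide":[[0,0,-0.2],[0,0,-0.4],[0,0,-0.6],[0,0,-0.8],[0,0,-0.8],[0,0,-0.8]],"roll":[0,0,0,0,0,0]}'
```

```text
clock: 9.0
position: [0.599, 0.0373, 0.2221]
ee_rot: [0.492, 0.508, 0.492, -0.508]
contact_force: [-0.4, 0.3, -4.6]
width: 0.0125
```

The horizontal force is gone and the full weight is back, so the rod seems past the keepers. I'll feel for the hook bottoms next.

```bash
python3 -m crank '{"grip":[0,0,0,0,0],"slide":[[0,0,-0.1],[0,0,-0.2],[0,0,-0.3],[0,0,-0.3],[0,0,-0.3]],"roll":[0,0,0,0,0]}'
```

```text
clock: 9.5
position: [0.5984, 0.0374, 0.2193]
ee_rot: [0.492, 0.508, 0.492, -0.508]
contact_force: [0.1, -0.7, -4.0]
width: 0.0124
```

```bash
python3 -m crank '{"grip":[0,0,0,0,0],"slide":[[0,0,-0.1],[0,0,-0.2],[0,0,-0.2],[0,0,-0.2],[0,0,-0.2]],"roll":[0,0,0,0,0]}'
```

```text
clock: 10.0
position: [0.599, 0.0374, 0.2184]
ee_rot: [0.493, 0.508, 0.492, -0.507]
contact_force: [-1.8, -0.2, 4.9]
width: 0.0128
```

Contact at TCP z 0.218, with about 9 N on the hook bottoms. I'll check the keepers before releasing.

```bash
python3 -m crank '{"grip":[0,0,0],"slide":[[0,0,-0.1],[0,0,-0.1],[0,0,-0.1]],"roll":[0,0,0]}'
python3 - <<'E'
from rig import manip
import cv2
a=manip.get_image("side");w=manip.get_image("wrist")["frame"][:,:,::-1]
c=cv2.resize(a["frame"][160:210,275:320,::-1],(360,400),interpolation=cv2.INTER_CUBIC)
cv2.imwrite("pics/c5.png",cv2.hconcat([c,cv2.resize(w[50:250,270:480],(420,400),interpolation=cv2.INTER_CUBIC)]))
s=manip.get_state();print(s["clock"],s["position"],s["contact_force"],s["moment"])
E
```

```text
clock: 10.3
position: [0.599, 0.0374, 0.2183]
ee_rot: [0.493, 0.509, 0.491, -0.507]
contact_force: [-1.5, -0.1, 8.0]
width: 0.0125
10.4 [0.59905123 0.03735656 0.21829993] [-0.72942309  0.34820154  8.82981709] [-0.01006233  0.42586604  0.00091898]
```

View pics/c5.png

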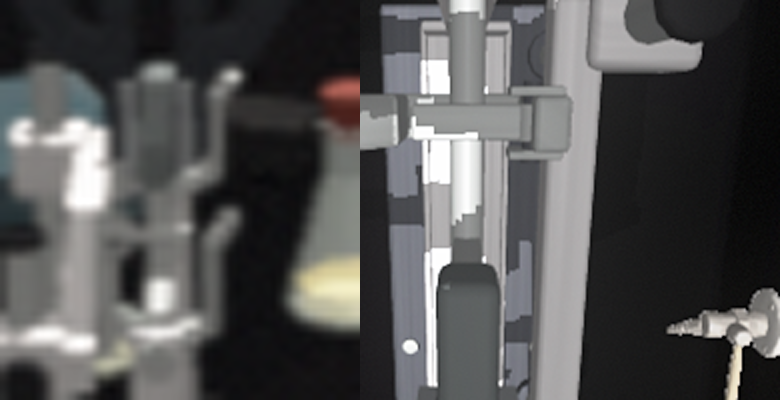

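The left keeper is shut above the rod in both views. The right hook is hidden behind the gripper. However, the moment about x is about zero, both while pressing and earlier when only the weight was carried, so the right keeper isn't loaded. I'll ease the pressure, hold, open gently and back off upward.

```bash
python3 -m crank '{"grip":[0,0,0,0,0],"slide":[[0,0,0.1],[0,0,0.15],[0,0,0.15],[0,0,0.15],[0,0,0.15]],"roll":[0,0,0,0,0]}' 30 
python3 -m crank '{"grip":[0.2,0.25,0.3,0.4,0.5,0.6,0.6,0.6,0.6],"slide":[[0,0,0],[0,0,0],[0,0,0],[0,0,0],[0,0,0],[0,0,0],[0,0,0],[0,0,0],[0,0,0]],"roll":[0,0,0,0,0,0,0,0,0]}'
```

```text
clock: 10.9
position: [0.599, 0.0374, 0.2184]
ee_rot: [0.492, 0.508, 0.492, -0.507]
contact_force: [-0.3, 0.2, 5.3]
width: 0.0125
clock: 11.8
position: [0.5985, 0.0374, 0.2178]
ee_rot: [0.492, 0.508, 0.492, -0.508]
contact_force: [-0.3, 0.5, 1.3]
width: 0.0509
```

```bash
python3 -m crank '{"grip":[0.6,0.6,0.6,0.6,0.6,0.6,0.6,0.6,0.6,0.6,0.6,0.6,0.6,0.6,0.6,0.6,0.6,0.6,0.6,0.6],"slide":[[0,0,0.5],[0,0,1.5],[0,0,3],[0,0,5],[0,0,8],[0,0,11],[0,0,14],[-3,0,15],[-7,0,15],[-11,0,15],[-15,0,15],[-18,0,15],[-20,0,15],[-20,0,15],[-20,0,15],[-20,0,15],[-20,0,15],[-20,0,15],[-20,0,15],[-20,0,15]],"roll":[0,0,0,0,0,0,0,0,0,0,0,0,0,0,0,0,0,0,0,0]}'
python3 - <<'E'
from rig import manip
import cv2
a=manip.get_image("side");w=manip.get_image("wrist")["frame"][:,:,::-1]
c=cv2.resize(a["frame"][150:250,265:335,::-1],(280,400),interpolation=cv2.INTER_CUBIC)
cv2.imwrite("pics/c6.png",cv2.hconcat([c,w[:,150:640]]))
E
```

```text
clock: 13.8
position: [0.3987, 0.0374, 0.3676]
ee_rot: [-0.492, -0.508, -0.492, 0.508]
contact_force: [0.2, 0.0, -0.6]
width: 0.0518
```

View pics/c6.png

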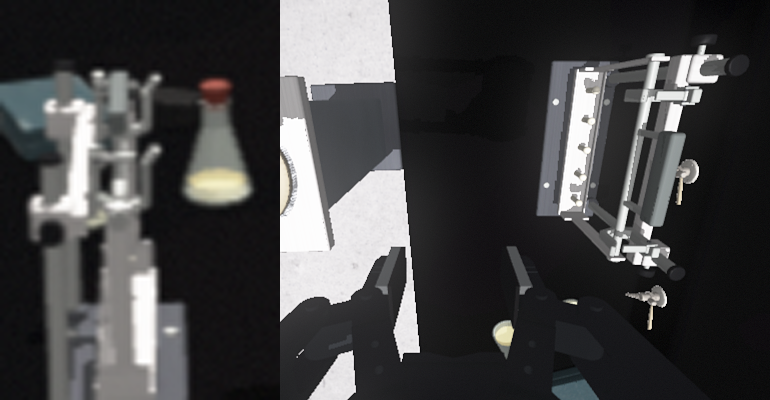

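The carrier hangs upright on both hooks. I'll let it settle, measure its motion from frame differences, and look closely at both keepers.

```bash
python3 -m crank '{"grip":[0.6,0.6,0.6,0.6,0.6,0.6,0.6,0.6,0.6,0.6,0.6,0.6,0.6,0.6,0.6,0.6,0.6,0.6,0.6,0.6],"slide":[[0,0,0],[0,0,0],[0,0,0],[0,0,0],[0,0,0],[0,0,0],[0,0,0],[0,0,0],[0,0,0],[0,0,0],[0,0,0],[0,0,0],[0,0,0],[0,0,0],[0,0,0],[0,0,0],[0,0,0],[0,0,0],[0,0,0],[0,0,0]],"roll":[0,0,0,0,0,0,0,0,0,0,0,0,0,0,0,0,0,0,0,0]}' >/dev/null
python3 - <<'E'
from rig import manip
import cv2,numpy as np
f=[manip.get_image("wrist")["frame"].astype(int) for _ in range(8)]
r=[x[50:280,430:600] for x in f]
print([int((abs(x-r[0]).max(2)>25).sum()) for x in r])
w=f[-1].astype(np.uint8)[:,:,::-1]; s=manip.get_image("side")["frame"][155:215,275:320,::-1]
a=cv2.resize(w[40:280,480:600],(300,600),interpolation=cv2.INTER_CUBIC)
cv2.imwrite("pics/c7.png",cv2.hconcat([a,cv2.resize(s,(450,600),interpolation=cv2.INTER_CUBIC)]))
E
```

```text
[0, 0, 0, 0, 4, 4, 4, 4]
```

View pics/c7.png

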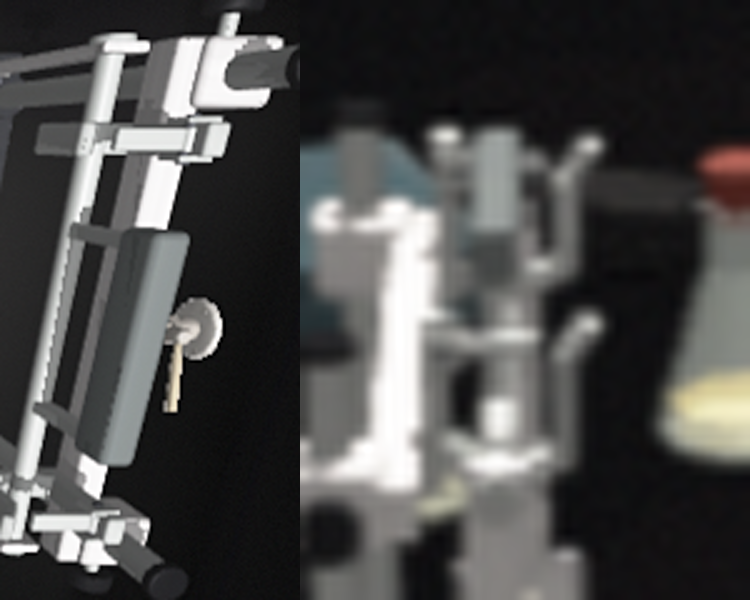

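Both keepers are level: the left at (150,140), the right at (70,522) in the wrist crop. In the side view the near keeper lies above the rod end, and the far one is just visible at (530,165), level. The carrier is not moving, so I'm handing in.

```bash
python3 -c "
from rig import manip
print(manip.get_state()['contact_force'],manip.sign_off())"
```

```text
the job is handed in; nothing more can be done
[-1.20964241  0.334992    0.58383788] None
```

The carrier is hanging by its rod in both hooks, upright and still, and I have handed the job in. No verdict was reported.

- **Lift and press:** I lifted the carrier by the grip bar and lowered the rod over the hook tips. The highest load I read at the end of any move was about 13 N; the load between readings was not logged. The rod seated with its axis about 187 mm above the bench.
- **Keepers before release:** While I still held the carrier, the left keeper was visibly shut above the rod. The right hook was hidden behind the gripper, so I judged its keeper from the force readings: no keeper resistance remained and the moment was balanced.
- **Keepers after release:** The last pictures show both keepers level. The far right one is only a few pixels wide in the side view, but it is also visible in the wrist view.
- **Final state:** The last wrist frames showed essentially no motion, the gripper was well clear, and the arm kept well away from all the glassware. Flask, beaker, vial and dish positions were not measured again.
- **Estimates that disagreed:** The top and side views differed by about 5 mm on the hook line's x position. I used a value in between, and the rod seated normally.

I viewed 12 pictures, two over the budget of 10.

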